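# Tug the bin lids to check their catches

### The job

One or two lids of the dry-goods bin are down but have not caught: tug each of the three lids up by its knob to find out. Where the lid holds, pull until its stiff knob has slid fully up as the sign that it is checked, then leave that knob up and do not press that lid again; where the lid lifts instead, lower it, press it firmly down until it catches, and tug again until its knob too slides fully up. Finish with all three lids shut and all three knobs up, and leave the things round the bin as they are.

Things in the scene. Friction and masses are not known exactly. Their poses are not given: they have to be found in the camera images.
- dry_bin: White dry-goods bin standing fixed on the worktop, 160 deep (x) x 310 wide (y) x 105 mm high, origin at the centre of its underside, -x its front (to the robot), +y its left, z up. Three wooden lids side by side, each 95 wide, 10 thick, 157 mm from hinge to front edge, top at z = 118 mm; hinge axis along y at x = +75, z = 126 mm.
- lid_left (a joint): Hinge of the left lid (bin y = +100 mm), rad; 0 = down on its buffers, caught or not (looks the same); grows as it lifts (0.075 is 10 mm at the knob). Caught: lifts under 1.5 mm, then holds. Not caught: 2 N at the knob lifts it; let go, it falls shut uncaught. About 10 N down at the knob sinks it 3.5 mm (-0.026) on its springy buffers, as far as it goes: this snaps the catch over.
- knob_left (a joint): Slide of the left lid's pull knob on its stem, m: 0 = in (at the start), 0.008 = fully up, at its stop. Stiff: it takes about 9 N to slide either way and stays where left. Pulled on a caught lid, the knob slides up; on a lid not caught, the whole lid lifts and the knob stays in.
- grip_left (a point): Centre of the left lid's steel pull knob: a level round bar, 12 mm thick, 36 mm long (along bin y), on a 9 mm stem; pinch it front to back. At bin x = -60 mm, 135 mm before the hinge axis and 17 above it, 25 mm above the lid's top, 143 mm above the worktop with the knob in. Axes as the lid's: x to the back, y left, z up.
- lid_middle (a joint): Hinge of the middle lid (bin y = 0 mm), rad; 0 = down on its buffers, caught or not (looks the same); grows as it lifts (0.075 is 10 mm at the knob). Caught: lifts under 1.5 mm, then holds. Not caught: 2 N at the knob lifts it; let go, it falls shut uncaught. About 10 N down at the knob sinks it 3.5 mm (-0.026) on its springy buffers, as far as it goes: this snaps the catch over.
- knob_middle (a joint): Slide of the middle lid's pull knob on its stem, m: 0 = in (at the start), 0.008 = fully up, at its stop. Stiff: it takes about 9 N to slide either way and stays where left. Pulled on a caught lid, the knob slides up; on a lid not caught, the whole lid lifts and the knob stays in.
- grip_middle (a point): Centre of the middle lid's steel pull knob: a level round bar, 12 mm thick, 36 mm long (along bin y), on a 9 mm stem; pinch it front to back. At bin x = -60 mm, 135 mm before the hinge axis and 17 above it, 25 mm above the lid's top, 143 mm above the worktop with the knob in. Axes as the lid's: x to the back, y left, z up.
- lid_right (a joint): Hinge of the right lid (bin y = -100 mm), rad; 0 = down on its buffers, caught or not (looks the same); grows as it lifts (0.075 is 10 mm at the knob). Caught: lifts under 1.5 mm, then holds. Not caught: 2 N at the knob lifts it; let go, it falls shut uncaught. About 10 N down at the knob sinks it 3.5 mm (-0.026) on its springy buffers, as far as it goes: this snaps the catch over.
- knob_right (a joint): Slide of the right lid's pull knob on its stem, m: 0 = in (at the start), 0.008 = fully up, at its stop. Stiff: it takes about 9 N to slide either way and stays where left. Pulled on a caught lid, the knob slides up; on a lid not caught, the whole lid lifts and the knob stays in.
- grip_right (a point): Centre of the right lid's steel pull knob: a level round bar, 12 mm thick, 36 mm long (along bin y), on a 9 mm stem; pinch it front to back. At bin x = -60 mm, 135 mm before the hinge axis and 17 above it, 25 mm above the lid's top, 143 mm above the worktop with the knob in. Axes as the lid's: x to the back, y left, z up.
- salt_shaker: Glass salt shaker, 44 mm wide, 90 mm high, standing to the right of the bin. Origin at the centre of its underside. A bystander.
- teaspoon: Steel teaspoon, 132 mm, lying in front of the bin. Origin at the centre of its underside. A bystander.
- clothes_peg: Wooden clothes peg, 72 mm, lying in front of the bin's left part. Origin at the centre of its underside. A bystander.
- tea_light: Tea light, 38 mm wide, 15 mm high, right of the bin, nearer the robot. Origin at the centre of its underside. A bystander.
- match_box: Small light box, 38 x 61 x 31 mm, far right. Origin at the centre of its underside. A bystander.

How it is judged:
By the outcome, as a careful person would: the job done as asked, in the order asked, and still so for the second after the job is handed in, with the robot touching nothing.
It also fails if it takes over 54 s, if anything falls off the work surface, if the arm or the gripper's body presses on something with over 40 N, if the wrist force passes 120 N, or if a joint passes its speed limit or range.

### The arm

A 6-joint arm with a two-finger parallel gripper is mounted at the origin on a cart in front of the work surface, level with it; the furniture and walls round the work are solid. World frame = base frame: x ahead of the robot, y to its left, z up, the work surface at z = 0. Lengths are in m, angles in degrees, forces in N, time in s.
With the tool pointing down it reaches from about 0.35 to 0.875 m from the base axis. Payload 15.5 kg.
Tool frame: the origin (TCP) lies between the finger pads; the fingertips stand robot.tips_ahead ahead of it and the grasp point (between the pads) is the TCP (robot.tips_ahead is the distance from the TCP to the fingertips, in m); z points along the fingers, y is the line along which they close (so a half turn about z gives the same grasp; the last joint's range is limited). The gripper opens to 85 mm and grips with 20 to 120 N. Pads are 22 mm wide; open, the fingers measure 114 mm over their backs; the gripper's body (76 mm by 85 mm) begins 54 mm behind the grasp point. The pads swing forward as they close: fully open they stand 13 mm farther back than shut.
Start: joints at [-79.67, 28.281, 77.091, -0, 74.628, -5.472], TCP at [0.17, -0.601, 0.25] pointing down, gripper open.
Joint ranges: [-166.48, 166.48], [-47.26, 123.95], [12.59, 153.08], [-70.14, 250.14], [6.76, 159.57], [-176.63, 176.63]. Speed limits (degrees/s): [108.29, 108.29, 147.25, 172.46, 172.46, 172.46].

### API

Orientations are given as a 3x3 rotation matrix whose columns are the frame's x, y, z axes.
In Python, from rig import robot, optics gives the robot as it stands. Calls block until the motion is done:
- robot.reach(position, orientation): joint-space move of the TCP to a pose.
- robot.move_l(position, rot=None, speed=0.15, f_stop=None): straight line of the TCP; rot=None keeps the orientation; speed is the mean speed in m/s. With f_stop (N) it stops when the force on the tool has changed by that much, and returns True; else False.
- robot.movej(angles): joint-space move.
- robot.open_gripper() and robot.gripper_close(f_grip=None): open the fingers fully, or close them until they stop; f_grip is the grip in N (None keeps the last).
- robot.dwell(seconds).
- robot.solve_ik(position, orientation): joint angles nearest the present ones, or None.
- robot.get_obs(): the state.
- optics.grab_frame(name): name is "side" or "top" or "wrist"; returns a dict with "img" (480x640x3 uint8, blue, green, red), "range_z" (480x640 float32, m along the optical axis (not along the pixel's ray), 0 where there is no reading), "intrinsics" (3x3 intrinsics, pixels), "k1" (the pictures are not rectified: a ray, as slopes to the right and down, at radius r is drawn at 1 + k1 r^2 times it, then the intrinsics apply), "view" (4x4, takes a point from world to camera coordinates). Camera axes: x right, y down, z forward; pixel columns grow to the right and rows downward; lengths in m; the calibration is good to about 2 mm. A picture is of the moment at which its call begins.
A pose or a line that the arm cannot do raises robot.MotionError and nothing moves.
- robot.close_job(): hands the job in; it is judged then, once.
The state is a dict: "clock": time; "joints": joint angles; "joint_vel": joint speeds; "joint_efforts": joint torques, N m; "eef_pos": TCP position; "eef_rot": TCP orientation; "contact_force": force on the tool from outside, world axes, zero at the start; "torque": the same for the moment, N m; "opening": opening from 0.0 (shut) to 1.0 (fully open); "gripper_force": force on a finger pad.
Only numpy, scipy, OpenCV 4.12 (cv2) and the standard library are available. Lean on these libraries where they do the work, as an engineer would, in place of code of your own. Each camera call takes 0.05 s, during which the arm holds its last target. There are 200 camera calls.

## Working session

There is one attempt and no reset: what is moved stays moved. The work goes in short steps, each a Python script; the robot and the scene stay as the last script left them, time stands still between calls to the robot, and variables do not carry over. Pictures are saved under pics/ and viewed, at most 10 in all, crops included, and the job is handed in when it is done.

```bash
mkdir -p pics; ls; python3 - <<'E'
from rig import robot, optics
import cv2, numpy as np
for n in ("top","side"):
    f=optics.grab_frame(n); cv2.imwrite(f"pics/{n}0.png",f["img"]); np.savez(f"{n}0.npz",**f)
    print(n,f["intrinsics"].tolist(),f["k1"],np.round(f["view"],4).tolist())
o=robot.get_obs(); print(o["clock"],robot.tips_ahead,o["contact_force"],o["eef_rot"])
E
```

```text
pics
top [[528.1973606886864, 0.0, 325.8076361493237], [0.0, 528.1973606886864, 237.85877894175843], [0.0, 0.0, 1.0]] -0.003733816436022193 [[0.0054, -0.9999, -0.0115, -0.3127], [-0.9889, -0.0037, -0.1488, 0.5319], [0.1488, 0.0122, -0.9888, 0.9374], [0.0, 0.0, 0.0, 1.0]]
side [[484.56353473060665, 0.0, 318.6540357004389], [0.0, 484.56353473060665, 239.8675169421371], [0.0, 0.0, 1.0]] -0.09005320655512644 [[0.9359, -0.3522, -0.007, -0.596], [-0.162, -0.4126, -0.8964, 0.0472], [0.3129, 0.8401, -0.4432, 0.9819], [0.0, 0.0, 0.0, 1.0]]
0.1 0.019 [-0.10327454 -1.31904587 -0.17620492] [[ 9.62227654e-01  2.72246031e-01 -1.99207846e-04]
 [ 2.72246085e-01 -9.62227053e-01  1.08013064e-03]
 [ 1.02378101e-04 -1.09356513e-03 -9.99999397e-01]]
```

View pics/top0.png

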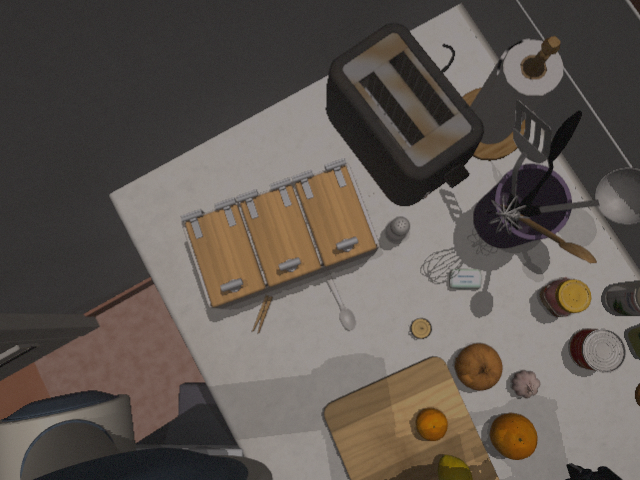

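View pics/side0.png

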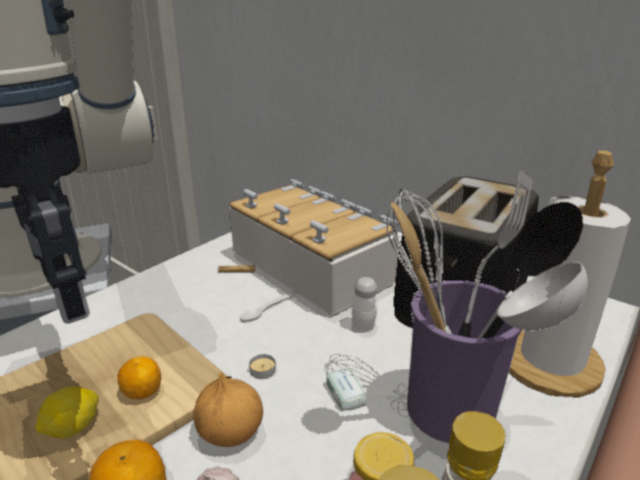

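The top view shows the knobs at about (232,286) left, (290,266) middle and (346,244) right. The bin is yawed, and the salt shaker is at (398,229), the spoon at (340,305) and the peg at (262,314).

```bash
cat > vis.py <<'E'
import numpy as np, cv2
def cloud(f):
    v,u=np.mgrid[0:480,0:640]; K=f["intrinsics"]; k=float(f["k1"])
    uv=np.stack([u,v],-1).reshape(-1,1,2).astype(np.float64)
    s=cv2.undistortPoints(uv,K,np.array([k,0,0,0,0.])).reshape(480,640,2)
    z=f["range_z"]; c=np.dstack([s*z[...,None],z]); V=f["view"]
    return (c-V[:3,3])@V[:3,:3]
E
python3 - <<'E'
from vis import *
for n in ("top","side"):
    f=dict(np.load(n+"0.npz")); P=cloud(f); ok=f["range_z"]>0
    px={"top":[(232,286),(290,266),(346,244)],"side":[(250,198),(281,214),(318,232)]}[n]
    C=[]
    for u,v in px:
        w=P[v-20:v+20,u-20:u+20].reshape(-1,3); m=(w[:,2]>.133)&(w[:,2]<.16)
        q=w[m]; r=cv2.minAreaRect((q[:,:2]*1000).astype(np.float32)); print(n,m.sum(),q.mean(0).round(4),q[:,2].max().round(4),r)
        C.append(np.array(r[0])/1000)
    d=C[0]-C[2]; print(d,np.hypot(*d),np.degrees(np.arctan2(d[1],d[0]))-90)
f=dict(np.load("top0.npz")); P=cloud(f)
m=(abs(P[...,2]-.118)<.005); m[:, :170]=0; m[:,390:]=0;m[:150]=0;m[320:]=0
q=(P[m][:,:2]*1000).astype(np.float32); print(cv2.minAreaRect(q), np.median(P[m][:,2]))
E
```

```text
top 162 [ 0.4406 -0.1586  0.1473] 0.1527 ((440.9324645996094, -157.86146545410156), (11.882646560668945, 35.55683517456055), 20.259084701538086)
top 160 [ 0.4749 -0.2517  0.1474] 0.1512 ((475.3625793457031, -251.50643920898438), (11.63912296295166, 35.75027084350586), 20.387754440307617)
top 158 [ 0.5094 -0.3454  0.1477] 0.1544 ((509.6404113769531, -345.1982421875), (12.023351669311523, 35.65800476074219), 20.86100959777832)
[-0.06870795  0.18733678] 0.1995390935812265 20.141100857083615
side 99 [ 0.4375 -0.1634  0.1451] 0.1513 ((436.39111328125, -159.81576538085938), (12.66662883758545, 35.26373291015625), 29.088621139526367)
side 127 [ 0.4716 -0.2558  0.1454] 0.1511 ((470.3630065917969, -251.98770141601562), (11.73006534576416, 38.819183349609375), 23.71318817138672)
side 157 [ 0.5061 -0.3495  0.1455] 0.1518 ((506.14215087890625, -346.2711486816406), (12.167947769165039, 37.64992904663086), 24.9752254486084)
[-0.06975104  0.18645538] 0.19907490351069093 20.510305210123505
((543.3129272460938, -260.0777893066406), (166.28900146484375, 358.23779296875), 20.17635154724121) 0.11795860765872039
```

```bash
cat > arm.py <<'E'
from rig import robot, optics
import numpy as np
from vis import cloud
a=np.radians(20.2); c,s=np.cos(a),np.sin(a)
R=np.array([[-s,c,0],[c,s,0],[0,0,-1.]])   # columns: x=(-s,c,0), y=(c,s,0), z down
R2=R@np.diag([-1,-1,1])
K={"left":(.4409,-.1579),"middle":(.4754,-.2515),"right":(.5096,-.3452)}
def st(t=""):
    o=robot.get_obs(); print(t,"t%.1f"%o["clock"],"p",np.round(o["eef_pos"],4),"F",np.round(o["contact_force"],1),"op %.3f g %.0f"%(o["opening"],o["gripper_force"])); return o
E
python3 - <<'E'
from arm import *
import cv2
p=[*K["right"],.26]
for r in (R,R2): q=robot.solve_ik(p,r); print(None if q is None else np.round(q,1))
J=robot.get_obs()["joints"]
best=min((r for r in (R,R2) if robot.solve_ik(p,r) is not None),key=lambda r:np.abs(np.array(robot.solve_ik(p,r))-J).max())
print(best is R)
robot.reach(p,best); st("above")
f=optics.grab_frame("wrist"); cv2.imwrite("pics/w0.png",f["img"]); P=cloud(f)
for n,k in K.items():
    d=np.hypot(P[...,0]-k[0],P[...,1]-k[1]); m=(d<.03)&(P[...,2]>.137)&(P[...,2]<.16)&(f["range_z"]>0)
    if m.sum()>30: print(n,m.sum(),cv2.minAreaRect((P[m][:,:2]*1000).astype(np.float32)),np.percentile(P[m][:,2],90))
E
```

```text
[-39.7  27.   77.8  -0.   75.2 -59.9]
[-39.7  27.   77.8  -0.   75.2 120.1]
True
above t1.7 p [ 0.5091 -0.346   0.26  ] F [-0.8 -0.4 -0.4] op 0.995 g 0
middle 1321 ((471.75946044921875, -250.94471740722656), (11.48198413848877, 35.628055572509766), 20.437091827392578) 0.14899589436792177
right 934 ((506.58856201171875, -344.4234313964844), (11.734417915344238, 35.91392135620117), 20.1438045501709) 0.14882563113747557
```

View pics/w0.png

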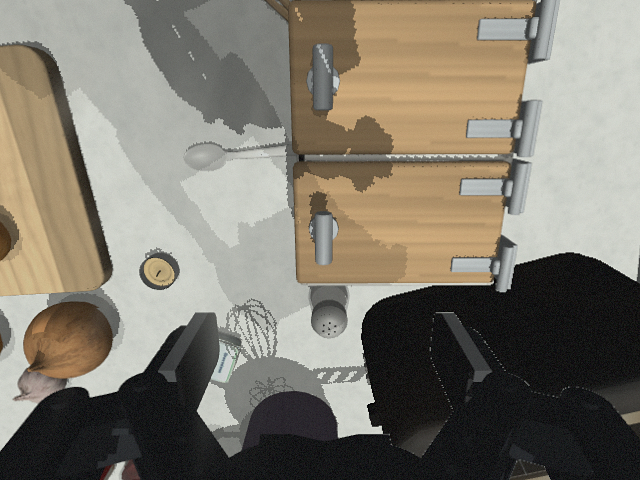

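The wrist view shows the right knob at (323,238) and the middle one at (322,77), with clear space for the fingers. It and the side camera both put the knobs about 3 mm nearer than the top camera did, so I'll correct for that. Next I'll grip the right knob and tug.

```bash
cat >> arm.py <<'E'
for k in K: K[k]=(K[k][0]-.0028,K[k][1]+.0007)
ZG=.145
def up(dz,fs,v=.02):
    p=robot.get_obs()["eef_pos"].copy(); p=np.array(p); p[2]+=dz; h=robot.move_l(p,speed=v,f_stop=fs); return h
def grasp(n):
    robot.move_l([*K[n],ZG],rot=R,speed=.12); st("down")
    robot.gripper_close(70); return st("closed")
E
python3 - <<'E'
from arm import *
o=grasp("right"); 
print(up(.004,15)); robot.dwell(.2); st("tug")
E
```

```text
down t2.8 p [ 0.5071 -0.3448  0.1457] F [-0.1  0.3  0.3] op 0.998 g 0
closed t3.5 p [ 0.5073 -0.3444  0.1452] F [4.1 2.9 0.3] op 0.110 g 68
False
tug t4.1 p [ 0.5077 -0.3442  0.149 ] F [ 5.5  1.1 -4.3] op 0.116 g 68
```

```bash
python3 - <<'E'
from arm import *
for i in range(3):
    print(up(.002,15)); robot.dwell(.15); st("tug")
E
```

```text
False
tug t4.5 p [ 0.508  -0.344   0.1509] F [ 5.   2.1 -4.7] op 0.115 g 68
False
tug t4.9 p [ 0.5082 -0.344   0.1528] F [ 5.3  1.6 -5.1] op 0.110 g 68
False
tug t5.3 p [ 0.5084 -0.3439  0.1545] F [ 5.8  0.9 -6.1] op 0.109 g 68
```

```bash
cat >> arm.py <<'E'
def snap(name):
    import cv2
    f=optics.grab_frame("side"); cv2.imwrite(f"pics/{name}.png",cv2.resize(f["img"][150:290,200:410],None,fx=3.8,fy=3.8)[:600]); return f
def lidz(f,n):
    # median lid-surface height at bin offsets beside/behind the knob
    P=cloud(f); d=P[...,:2]-np.array(K[n]); u=d@[c,s]; v=d@[-s,c]; out=[]
    for lo,hi in ((-.015,.02),(.02,.05),(.05,.09)):
        m=(u>lo)&(u<hi)&(abs(v)>.022)&(abs(v)<.043)&(P[...,2]>.1)&(P[...,2]<.135)&(f["range_z"]>0)
        out.append((int(m.sum()),round(float(np.median(P[m][:,2])),4) if m.any() else None))
    return out
E
python3 - <<'E'
from arm import *
f=snap("s1"); f0=dict(np.load("side0.npz")); w=optics.grab_frame("wrist")
for n in K: print(n,lidz(f0,n),lidz(f,n),lidz(w,n))
E
```

```text
left [(140, 0.1198), (60, 0.12), (146, 0.1199)] [(143, 0.1199), (53, 0.1199), (127, 0.1198)] [(0, None), (0, None), (0, None)]
middle [(174, 0.1196), (78, 0.1197), (189, 0.1198)] [(163, 0.1197), (56, 0.1197), (36, 0.1198)] [(4391, 0.1177), (3842, 0.1177), (5138, 0.1177)]
right [(237, 0.1195), (122, 0.1194), (231, 0.1195)] [(202, 0.1284), (96, 0.1264), (194, 0.1239)] [(3861, 0.1267), (3875, 0.1244), (6232, 0.122)]
```

View pics/s1.png

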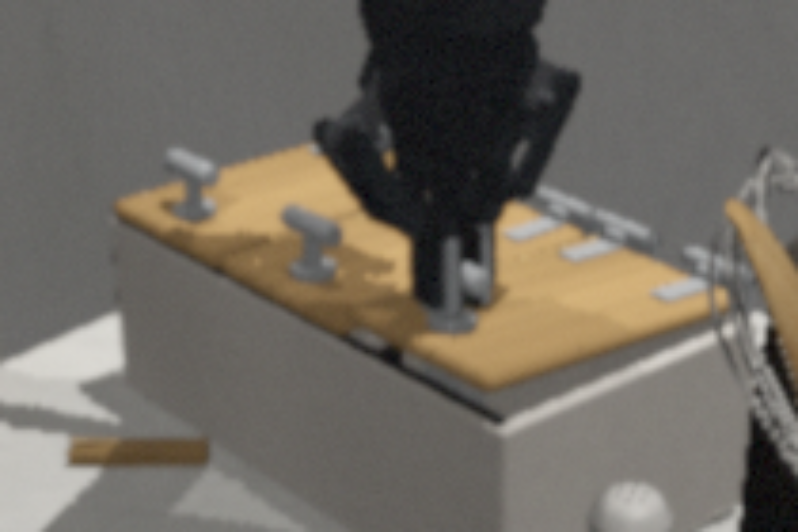

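The crop shows the right lid tilted open, with a dark gap at (400,355). Depth confirms about 9 mm of lift, so the right lid is not caught. I'll lower it, press until it catches and tug again.

```bash
cat >> arm.py <<'E'
def press(z0=.1452):
    p=np.array(robot.get_obs()["eef_pos"]); robot.move_l([*p[:2],z0],speed=.03); robot.dwell(.1); st("lowered")
    print(up(-.010,22,.015)); st("pressed"); robot.dwell(.2); st("held")
def pull():
    """tug in steps; caught gives ~9 N then a hard stop"""
    F0=robot.get_obs()["contact_force"][2]
    for i in range(9):
        h=up(.002,20); robot.dwell(.05); o=st(f"tug {h}")
        if h or o["contact_force"][2]<-22: return True
        if i==3 and o["contact_force"][2]>-7.5: return False
    return None
E
python3 - <<'E'
from arm import *
press(); p=np.array(robot.get_obs()["eef_pos"]); robot.move_l([*p[:2],.1452],speed=.02); st("neutral")
print(pull()); w=optics.grab_frame("wrist"); print(lidz(w,"right"))
E
```

```text
lowered t5.9 p [ 0.5076 -0.3442  0.1449] F [-5.4 -2.9  3. ] op 0.109 g 69
True
pressed t6.4 p [ 0.5074 -0.3444  0.1416] F [-4.   1.5 14.8] op 0.111 g 71
held t6.6 p [ 0.5073 -0.3444  0.1417] F [-3.5  2.1 13.8] op 0.113 g 71
neutral t6.9 p [ 0.5074 -0.3444  0.145 ] F [2.  2.7 1.1] op 0.111 g 69
tug False t7.2 p [ 0.5075 -0.3443  0.1468] F [ 5.3  1.6 -6.1] op 0.109 g 68
tug False t7.5 p [ 0.5075 -0.3443  0.1484] F [ 5.1  0.7 -5.8] op 0.114 g 68
tug False t7.8 p [ 0.5075 -0.3442  0.1501] F [ 3.9  1.5 -7.4] op 0.109 g 68
tug False t8.1 p [ 0.5075 -0.3442  0.1518] F [ 5.2  1.4 -7.4] op 0.113 g 68
False
[(3624, 0.1189), (4009, 0.1186), (6447, 0.1182)]
```

The depth reading shows the lid up only about 1.2 mm, so it is caught and the knob is sliding. I'll keep pulling to the stop.

```bash
sed -i '/i==3 and/d' arm.py; python3 - <<'E'
from arm import *
print(pull()); w=optics.grab_frame("wrist"); print(lidz(w,"right"))
E
```

```text
tug False t8.5 p [ 0.5075 -0.3442  0.1535] F [ 5.   0.1 -6.6] op 0.110 g 68
tug False t8.8 p [ 0.5075 -0.3442  0.1549] F [  6.1   0.9 -11.7] op 0.112 g 69
tug False t9.1 p [ 0.5074 -0.3441  0.1555] F [  9.5  -2.6 -23.9] op 0.113 g 69
True
[(3501, 0.1194), (4024, 0.1189), (6292, 0.1185)]
```

Hard stop reached at 24 N with the lid still down. I'll release, check the knob height, then grip and tug the middle lid.

```bash
cat >> arm.py <<'E'
def release():
    up(-.0012,15); st("relaxed"); robot.open_gripper(); up(.10,None,.15)
def knobz(n,cam="wrist"):
    f=optics.grab_frame(cam); P=cloud(f); d=P[...,:2]-np.array(K[n]); m=(np.hypot(d[...,0],d[...,1])<.022)&(P[...,2]>.135)&(P[...,2]<.17)&(f["range_z"]>0)
    print("knob",n,cam,m.sum(),np.percentile(P[m][:,2],[50,90]).round(4) if m.any() else None)
def lid_at(n): 
    w=optics.grab_frame("wrist"); print("lid",n,lidz(w,n))
E
python3 - <<'E'
from arm import *
release(); st("rel"); knobz("right"); knobz("middle"); lid_at("right")
robot.move_l([*K["middle"],.2],rot=R,speed=.15); grasp("middle")
for i in range(2): up(.002,20); robot.dwell(.05); st("tug")
lid_at("middle")
E
```

```text
relaxed t9.3 p [ 0.5075 -0.3442  0.1533] F [ 0.8 -1.4  0.1] op 0.114 g 72
rel t10.9 p [ 0.5072 -0.3434  0.2522] F [-0.   1.2  0.5] op 1.000 g 0
knob right wrist 1038 [0.1555 0.1569]
knob middle wrist 1412 [0.1475 0.149 ]
lid right [(2416, 0.1177), (2301, 0.1177), (3058, 0.1176)]
down t12.5 p [ 0.4729 -0.2512  0.1454] F [0.2 0.3 0.6] op 0.999 g 0
closed t13.2 p [ 0.4729 -0.2508  0.1451] F [2.7 2.  0.8] op 0.116 g 68
tug t13.5 p [ 0.473  -0.2507  0.1471] F [ 4.7  1.  -4.2] op 0.109 g 69
tug t13.8 p [ 0.473  -0.2507  0.149 ] F [ 4.6  0.6 -5.8] op 0.114 g 68
lid middle [(3756, 0.1189), (3947, 0.1185), (6514, 0.1182)]
```

The right knob is 8 mm up, so that lid is done. The middle lid holds, rising only 1.2 mm under a 4 mm tug, so I'll pull it to the stop and go on to the left.

```bash
python3 - <<'E'
from arm import *
h=pull(); lid_at("middle"); print(h)
if h:
    release(); knobz("middle"); lid_at("middle")
    robot.move_l([*K["left"],.2],rot=R,speed=.15); grasp("left")
    for i in range(2): up(.002,20); robot.dwell(.05); st("tug")
    lid_at("left")
E
```

```text
tug False t14.2 p [ 0.473  -0.2507  0.1509] F [ 4.2  1.4 -5.9] op 0.110 g 68
tug False t14.5 p [ 0.473  -0.2507  0.1529] F [ 4.4  1.4 -5.6] op 0.110 g 68
tug False t14.8 p [ 0.473  -0.2507  0.1547] F [ 5.6  0.7 -7.9] op 0.111 g 68
tug False t15.1 p [ 0.473  -0.2505  0.1556] F [ 10.7  -1.5 -28.9] op 0.111 g 70
lid middle [(3485, 0.1195), (4050, 0.119), (6331, 0.1185)]
True
relaxed t15.3 p [ 0.473  -0.2506  0.1535] F [ 0.8 -2.6 -0.9] op 0.114 g 73
knob middle wrist 1034 [0.1555 0.1569]
lid middle [(2389, 0.1177), (2285, 0.1176), (3064, 0.1176)]
down t18.5 p [ 0.4384 -0.1576  0.1454] F [-0.8  0.4  1.4] op 1.001 g 0
closed t19.1 p [ 0.4384 -0.1572  0.1451] F [2.7 1.9 0.6] op 0.112 g 68
tug t19.4 p [ 0.4385 -0.1571  0.1471] F [ 4.8  3.8 -1.1] op 0.110 g 68
tug t19.8 p [ 0.4387 -0.1571  0.1491] F [ 5.   3.3 -2.5] op 0.110 g 68
lid left [(3903, 0.1213), (3907, 0.1204), (6492, 0.1194)]
```

The left lid rose 3.6 mm with the knob, so it is not caught. I'll lift a little more to confirm, then lower, press and tug again.

```bash
python3 - <<'E'
from arm import *
up(.004,20); st("tug"); lid_at("left")
press(); p=np.array(robot.get_obs()["eef_pos"]); robot.move_l([*p[:2],.1452],speed=.02)
for i in range(2): up(.002,20); robot.dwell(.05); st("tug")
lid_at("left")
E
```

```text
tug t20.1 p [ 0.4392 -0.1569  0.1531] F [ 7.8  5.  -5.2] op 0.112 g 68
lid left [(3889, 0.1252), (3875, 0.1233), (6328, 0.1213)]
lowered t20.7 p [ 0.4385 -0.157   0.1451] F [-3.8 -2.5  1.1] op 0.113 g 69
True
pressed t21.1 p [ 0.4383 -0.1572  0.1415] F [-4.9  1.6 20.4] op 0.112 g 71
held t21.3 p [ 0.4383 -0.1572  0.1415] F [-4.4 -0.1 16.5] op 0.109 g 71
tug t22.0 p [ 0.4385 -0.1571  0.1471] F [ 1.4  2.1 -4.7] op 0.114 g 69
tug t22.3 p [ 0.4385 -0.1571  0.1491] F [ 2.8  2.3 -7.1] op 0.111 g 68
lid left [(3751, 0.1189), (3953, 0.1186), (6548, 0.1182)]
```

Caught now. I'll pull the knob to its stop, release, back off and check all three.

```bash
python3 - <<'E'
from arm import *
import cv2
h=pull(); lid_at("left"); print(h)
release(); up(.08,None,.15)
for n in K: knobz(n); lid_at(n)
p=robot.get_obs()["eef_pos"]; robot.reach([.35,-.35,.35],R); robot.dwell(.3); st("end")
for n in K: knobz(n,"top"); print(lidz(optics.grab_frame("top"),n))
cv2.imwrite("pics/top1.png",optics.grab_frame("top")["img"])
E
```

```text
tug False t22.6 p [ 0.4385 -0.1571  0.1511] F [ 3.3  2.4 -5. ] op 0.112 g 69
tug False t22.9 p [ 0.4385 -0.1571  0.1532] F [ 4.   2.3 -4.2] op 0.106 g 69
tug False t23.2 p [ 0.4385 -0.1571  0.155 ] F [  5.6   1.6 -12.2] op 0.111 g 69
tug False t23.6 p [ 0.4385 -0.157   0.1559] F [ 11.5  -0.4 -36.3] op 0.111 g 70
lid left [(3486, 0.1197), (4051, 0.1192), (6325, 0.1186)]
True
relaxed t23.8 p [ 0.4385 -0.157   0.1538] F [ 1.6 -1.8 -1.5] op 0.109 g 74
knob left wrist 597 [0.1554 0.1568]
lid left [(1588, 0.1177), (1462, 0.1176), (1943, 0.1176)]
knob middle wrist 485 [0.1553 0.1567]
lid middle [(1052, 0.1176), (1105, 0.1176), (1477, 0.1175)]
knob right wrist 399 [0.1551 0.1566]
lid right [(829, 0.1175), (863, 0.1175), (1140, 0.1175)]
end t27.5 p [ 0.3505 -0.3493  0.35  ] F [-0.3 -0.1  0.8] op 0.999 g 0
knob left top 166 [0.1558 0.1579]
[(514, 0.1179), (438, 0.118), (575, 0.118)]
knob middle top 161 [0.1555 0.158 ]
[(393, 0.1179), (437, 0.1179), (570, 0.118)]
knob right top 116 [0.1561 0.1581]
[(213, 0.1181), (427, 0.118), (568, 0.1181)]
```

View pics/top1.png

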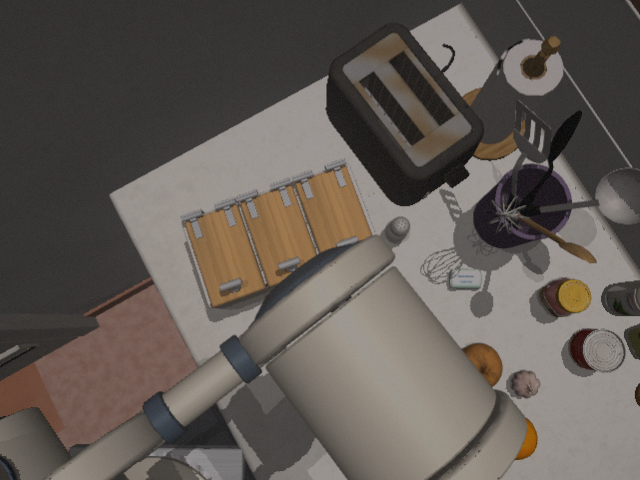

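All three lids are shut and the knobs at (231,286), (289,266) and about (346,243) are 8 mm up. The shaker at (398,229) and match box at (465,279) have not moved; the arm hides the spoon, peg and tea light, but it never came near them. The gripper is clear, so I'll hand in.

```bash
python3 -c "
from rig import robot
print(robot.close_job())"
```

```text
the job is handed in; nothing more can be done
None
```

I handed the job in at about 28 s with all three lids shut and all three knobs fully up: the right and left lids had not caught, so I pressed each until it caught and tugged again, while the middle lid held on its first tug.

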